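Seat the blank in the jig and snap the toggle clamp shut

ROBOT

A 6-joint arm with a two-finger parallel gripper is mounted at the origin on the work surface. World frame = base frame: x ahead of the robot, y to its left, z up, the work surface at z = 0. Lengths are in m, angles in rad, forces in N, time in s.
With the tool pointing down it reaches from about 0.3 to 0.775 m from the base axis. Payload 14.6 kg.
Tool frame: the origin (TCP) lies at the very end of the fingers, on their centre line; the grasp point (between the pads) lies 19 mm behind it (robot.grasp_offset is the distance from the TCP to the grasp point, in m); z points along the fingers, y is the direction in which the jaws open and shut (so a half turn about z gives the same grasp; the last joint's range is limited). The gripper opens to 85 mm and grips with 20 to 120 N. Pads are 22 mm wide; open, the fingers measure 114 mm over their backs; the gripper's body (76 mm by 85 mm) begins 54 mm behind the grasp point. The pads swing forward as they close: fully open they stand 13 mm farther back than shut.
Start: joints at [1.124, 0.3, 1.521, -0, 1.321, -0.067], TCP at [0.204, 0.511, 0.231] pointing down, gripper open.
Joint ranges: [-3.03, 3.03], [-0.79, 2.21], [0.23, 2.52], [-1.04, 4.18], [0, 3.07], [-2.55, 2.55]. Speed limits (rad/s): [2.22, 2.22, 2.57, 3.14, 3.14, 3.14].

INTERFACE

Orientations are given as a unit quaternion [x, y, z, w].
In Python, from cell import robot gives the robot as it stands.
- The arm moves only by the shell command python3 -m crank 'ROWS' [FORCE]. ROWS is JSON, a list of rows, each a list of 5 numbers: the finger opening in mm, from 0 to 85.4, then the shift along the tool's x, y, z in mm, then the turn about the tool's z in degrees. A call has 1 to 12 rows; each row is the pose to reach, as a shift and turn from the pose commanded when the call began, along the tool's axes at that moment; what a row does not reach only later rows make up. A row lasts 1/12 s, in which the tool goes at most 41.7 mm and 7.16 degrees, less where a joint would pass 70% of its speed; a pose out of reach is approached as far as the arm can. A call with a gripper value outside its range is refused whole. The fingers move at their own pace and stop on an object; FORCE is the grip in N (left out, the last holds). Time passes only in rows, so rows that repeat a pose let the fingers close. It gives the time, the measured TCP pose, the force and the opening at its end, in the units of the state.
- robot.observe(): the state, without advancing time (a new reading comes with each control period).
- robot.snapshot(name): name is "side" or "top" or "wrist"; returns (picture, depth): 480x640x3 uint8, red, green, blue; 480x640 float32, m along the optical axis (not along the pixel's ray), 0 where there is no reading.
- robot.calibration(name): a dict with "K" (3x3 intrinsics, pixels), "eye" and "rotation" of the camera in the world. Camera axes: x right, y down, z forward; pixel columns grow to the right and rows downward; lengths in m; the calibration is good to about 2 mm. A picture is of the moment at which its call begins: read the wrist's pose just before it. calibration takes no time and is no camera call; for the wrist camera it gives the pose at the moment of the call.
- robot.job_done(): hands the job in, once; it reports no verdict.
Trained networks look in the newest picture that a camera, given by its name, has taken for a name from the list of things; names that differ only in an ending like _2 or _b are one class to them, and where a whole thing is asked for, a point or a joint stands for the part that bears it (a point fixed in the world has none). Each returns a list of dicts, best first, with "conf" (0 to 1); they miss things now and then, are a little off and sometimes report something else, mostly with a low value. They report only what shows in the picture. A call takes as long as a camera call. They do not tell look-alikes from the thing itself.
- robot.boxes_of(camera, name): "position" ([x, y, z] in m, in the coordinates of the camera as it stood for that picture, good to about 4 mm: the middle of the surface that is visible of it).
- robot.masks_of(camera, name): "mask" (480x640 bool, what is visible of it).
- robot.mark_of(camera, name): "position" ([x, y, z] in m, in the coordinates of the camera as it stood for that picture, good to about 4 mm: a listed point, or the origin of a listed thing).
The state is a dict: "t": time; "qpos": joint angles; "joint_velocities": joint speeds; "joint_torque": joint torques, N m; "eef_pos": TCP position; "eef_rot": TCP orientation; "contact_force": force on the tool from outside, world axes, zero at the start; "ft_torque": the same for the moment, N m; "gripper_width": finger opening in m.
Only numpy, scipy, OpenCV 4.12 (cv2) and the standard library are available. Lean on these libraries where they do the work, as an engineer would, in place of code of your own. Each camera call takes 0.05 s, during which the arm holds its last target.

TASK

Push the loose pine blank snugly into the corner of the clamping jig, its long side flat against the dark fence and its end against the dark stop block; then push the toggle clamp's raised black handle grip over and down with your fingers until it snaps past its dead point and locks the blank down. Only push with the fingers: do not pick up the blank, leave the glue bottle, screwdriver and try square where they are, and finish with the hand clear.

Things in the scene. Friction and masses are not known exactly. Their poses are not given: they have to be found in the camera images.
- jig: the clamping jig, fixed to the bench: a plywood base 12 mm thick with a dark fence and a dark stop block on it. Origin: on the bench top under the clamp, in the clamp's middle plane; z up, y along the fence towards the stop, x from the handle's side across the fence towards the blank. The base spans x -100 to 145, y -195 to 155 mm. Fence and stop tops are 36 mm above the bench
- corner (a point): inside corner where the working faces of fence and stop meet, on the base's top (12 mm above the bench), at (26, 100, 12) mm of the jig; axes as the jig's. The fence's working face is the plane x = 26 mm of the jig; the fence spans x -58 to 26, y -175 to 130 mm. The stop's working face is the plane y = 100 mm; the stop spans x 26 to 114, y 100 to 130 mm
- clamp (a point): the pin on which the steel clamp's arm turns, 51 mm above the bench at x = y = 0 of the jig, axes as the jig's. The clamp is 25 mm wide (y) but for its foot, 56 mm wide, 39 mm above the bench. Open, the arm stands up, its bolt and rubber cap pointing to +x of the jig; arm and cap then keep within x -35 to 45 mm and under 135 mm above the bench. Handle and open arm form a V
- blank: loose pine board, 80 mm (x) by 200 mm (y) by 20 mm, about 0.16 kg, flat on the jig's base (top 32 mm above the bench); origin at the centre of its underside, y along its length. It starts 8 to 25 mm off the fence, 20 to 50 mm short of the stop, up to 0.12 rad askew, y roughly as the jig's. Home: origin at (66, 0, 12) mm of the jig. It slides under 1 to 2 N
- handle (a joint): how far the handle is pushed: the angle (rad) between it and the clamp's inner link. 0 fully open, growing as the handle goes over and down; the cap meets the blank at about 1.6; dead point 2.30; locked against its stop 2.56. It starts fully open, near 0, kept there by friction
- grip: black grip of the clamp's handle, a rounded bar 70 mm (x) by 20 mm (y) by 14 mm (z); origin at its centre, x along it towards the clamp, y as the jig's y, z out of its upper face, the one to push. It swings in the plane y = 0 of the jig; open, it rises towards -x at 66 degrees; locked it is level. The push at the grip grows from 1 N to about 7 N before the dead point; then it snaps down
- grip_end (a point): middle of the grip's free end face, axes as the grip's. In the jig's frame (x, height above the bench, mm; slope of the grip) it passes (-72, 162; 66 deg) at joint 0, (-95, 149; 48) at 0.48, (-101, 138; 38) at 0.95, (-103, 126; 30) at 1.36, (-105, 112; 22) at 1.74, (-107, 98; 15) at 2.05, (-109, 69; 0) locked
- cap: black rubber cap under the bolt at the tip of the clamp's arm, 19 mm across, 17 mm high, springy by some 5 mm; origin at the centre of its pressing face. Locked, it presses on the blank's top at about x = 57, y = 0 mm of the jig with about 25 N
- glue: bystander: white glue bottle with a green band and an orange nozzle, 58 mm across, 154 mm high, standing; origin at the centre of its underside
- screwdriver: bystander: screwdriver with a red handle, 200 mm long, lying on the bench; origin near its middle, x along it
- square: bystander: try square lying flat, wooden stock 22 x 100 x 18 mm (x, y, z) and a 140 x 30 x 3 mm steel blade to its +x side; origin under the stock's centre
Mind the look-alikes: they are no part of the job. Of the things like the blank, leave any that is red; of the rest the larger one is meant.

How it is judged:
By the outcome, as a careful person would: the job done as asked, in the order asked, and still so for the second after the job is handed in, with the robot touching nothing.
It also fails if it takes over 58 s, if anything falls off the work surface, if the arm or the gripper's body presses on something with over 40 N, if the wrist force passes 120 N, or if a joint passes its speed limit or range.

## Working session

There is one attempt and no reset: what is moved stays moved. The work goes in short steps, Python scripts to look and compute and a shell command to move; the robot and the scene stay as the last step left them, time stands still between calls to the robot, and variables do not carry over. Pictures are saved under pics/ and viewed, and the job is handed in when it is done.

```bash
ls; mkdir -p pics
cat > h.py <<'E'
import numpy as np, cv2
from cell import robot
def snap(cam,fn):
    c=robot.calibration(cam); p,d=robot.snapshot(cam)
    cv2.imwrite('pics/'+fn+'.png',p[:,:,::-1]); np.savez('pics/'+fn+'.npz',p=p,d=d,K=c['K'],e=c['eye'],R=c['rotation'])
    return p,d,c
def w(c,pc): return np.array(c['rotation'])@np.array(pc)+np.array(c['eye'])
def pix(c,u,v,d):
    K=np.array(c['K']); return w(c,[(u-K[0,2])/K[0,0]*d,(v-K[1,2])/K[1,1]*d,d])
def proj(c,P):
    q=np.array(c['rotation']).T@(np.array(P)-np.array(c['eye'])); K=np.array(c['K']); return K[:2,:2].diagonal()*q[:2]/q[2]+K[:2,2]
E
python3 - <<'E'
from h import *
print(robot.observe())
for cam in ['top','side']:
    p,d,c=snap(cam,cam+'0'); print(cam,c)
    for n in ['blank','corner','clamp','grip','grip_end','cap','jig']:
        try:
            for r in robot.mark_of(cam,n)[:4]: print(n,round(r['conf'],2),w(c,r['position']).round(4),proj(c,w(c,r['position'])).round())
        except Exception as e: print(n,e)
E
```

```text
pics
{'t': 0.0, 'qpos': array([ 1.12444271e+00,  3.00505866e-01,  1.52160608e+00, -3.27458495e-05,
        1.32069001e+00, -6.65946528e-02]), 'joint_velocities': array([ 0.00017796,  0.00018605, -0.00020095, -0.00027251,  0.00149233,
        0.00101483]), 'joint_torque': array([-2.34583451e-03, -5.43498552e+01, -3.61785614e+01, -1.73303488e-04,
        4.15339498e-03, -2.02250044e-05]), 'eef_pos': array([0.20378614, 0.51059404, 0.23069166]), 'eef_rot': array([ 1.88736523e-01,  9.82027575e-01, -5.88897932e-04, -1.38040898e-04]), 'contact_force': array([0.32099959, 0.31803408, 0.51079259]), 'ft_torque': array([0.02968142, 0.00255761, 0.03976601]), 'gripper_width': 0.08520997070884109}
top {'K': array([[565.36504782,   0.        , 331.44538034],
       [  0.        , 565.36504782, 248.39314343],
       [  0.        ,   0.        ,   1.        ]]), 'eye': array([0.39784832, 0.01429377, 1.51830846]), 'rotation': array([-0.69620815,  0.71529869, -0.04687175,  0.03801366])}
blank matmul: Input operand 1 has a mismatch in its core dimension 0, with gufunc signature (n?,k),(k,m?)->(n?,m?) (si
[... 1489 characters left out ...]
ut operand 1 has a mismatch in its core dimension 0, with gufunc signature (n?,k),(k,m?)->(n?,m?) (size 3 is different from 4)
grip matmul: Input operand 1 has a mismatch in its core dimension 0, with gufunc signature (n?,k),(k,m?)->(n?,m?) (size 3 is different from 4)
grip_end matmul: Input operand 1 has a mismatch in its core dimension 0, with gufunc signature (n?,k),(k,m?)->(n?,m?) (size 3 is different from 4)
cap matmul: Input operand 1 has a mismatch in its core dimension 0, with gufunc signature (n?,k),(k,m?)->(n?,m?) (size 3 is different from 4)
jig matmul: Input operand 1 has a mismatch in its core dimension 0, with gufunc signature (n?,k),(k,m?)->(n?,m?) (size 3 is different from 4)
```

Rotation is a quaternion; fix.

```bash
sed -i 's/^    c=robot.calibration(cam); p,d/    c=cal(cam); p,d/; s/^from cell import robot/from cell import robot\nfrom scipy.spatial.transform import Rotation as Ro\ndef cal(n):\n    c=robot.calibration(n); c["rotation"]=Ro.from_quat(c["rotation"]).as_matrix(); return c/' h.py
python3 - <<'E'
from h import *
for cam in ['top','side']:
    p,d,c=snap(cam,cam+'0')
    for n in ['blank','corner','clamp','grip','grip_end','cap','jig']:
            for r in robot.mark_of(cam,n)[:4]: print(n,round(r['conf'],2),w(c,r['position']).round(4),proj(c,w(c,r['position'])).round())
E
```

```text
blank 0.74 [ 0.6405 -0.123   0.0131] [374. 225.]
blank 0.64 [ 0.3123 -0.1537  0.0025] [390. 347.]
blank 0.6 [ 0.8302 -0.2191  0.0039] [406. 156.]
corner 0.71 [0.571  0.0012 0.0171] [328. 251.]
corner 0.65 [0.4771 0.2154 0.0019] [249. 289.]
clamp 0.8 [ 0.5469 -0.0974  0.0551] [367. 258.]
clamp 0.72 [ 0.486  -0.0988  0.1331] [370. 279.]
grip_end 0.7 [ 0.4814 -0.0944  0.1655] [370. 280.]
cap 0.59 [ 0.5847 -0.0976  0.1018] [368. 241.]
cap 0.51 [ 0.5461 -0.0927  0.0525] [365. 258.]
jig 0.93 [ 0.5529 -0.0947  0.0012] [364. 258.]
jig 0.34 [ 0.6033 -0.4309  0.0027] [487. 236.]
blank 0.94 [ 0.3069 -0.1561 -0.0029] [246. 354.]
blank 0.7 [ 8.302e-01 -2.182e-01 -1.000e-04] [450. 303.]
blank 0.57 [ 0.6415 -0.1207  0.0171] [366. 298.]
corner 0.6 [0.5809 0.0018 0.0121] [323. 282.]
clamp 0.97 [ 0.5462 -0.095   0.0495] [327. 292.]
clamp 0.54 [0.4755 0.2123 0.0005] [259. 259.]
grip 0.53 [ 0.4884 -0.0937  0.1247] [305. 273.]
grip_end 0.55 [ 0.477  -0.0919  0.1606] [299. 260.]
cap 0.53 [ 0.588  -0.1015  0.1003] [343. 272.]
jig 0.97 [ 0.5482 -0.0936  0.0026] [328. 307.]
```

View pics/top0.png

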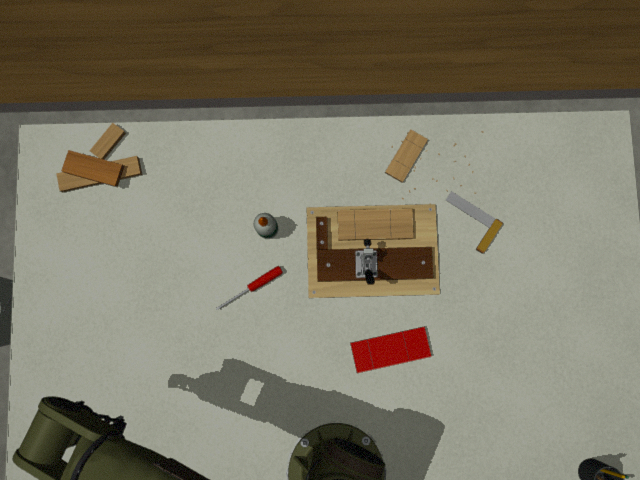

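View pics/side0.png

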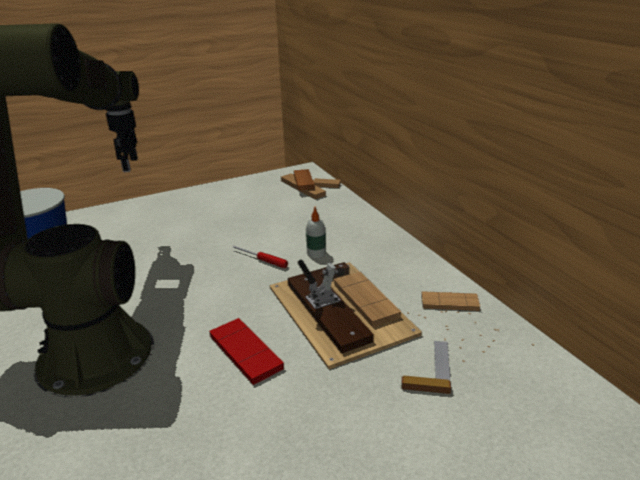

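Candidates for the blank in the top view are the board on the jig (374,225), the red board (390,347) and the small board (406,156). There is also a scrap pile near (95,165). Red is excluded and the board on the jig is the larger of the rest, so I choose (374,225). I'll check it up close.

```bash
python3 - <<'E'
import cv2
p=cv2.imread('pics/top0.png'); cv2.imwrite('pics/crop0.png',cv2.resize(p[120:380,290:520],None,fx=3.,fy=2.3*1,interpolation=cv2.INTER_CUBIC)[:600])
E
python3 -m crank '[[0,-502,-458,-170,68],[0,-502,-458,-170,68],[0,-502,-458,-170,68],[0,-502,-458,-170,68],[0,-502,-458,-170,68],[0,-502,-458,-170,68],[0,-502,-458,-170,68],[0,-502,-458,-170,68],[0,-502,-458,-170,68],[0,-502,-458,-170,68],[0,-502,-458,-170,68],[0,-502,-458,-170,68]]' 40
python3 -c "
from h import *
print(Ro.from_quat(robot.observe()['eef_rot']).as_matrix().round(3))"
```

```text
t: 2.6
eef_pos: [0.4158, 0.0723, 0.3534]
eef_rot: [0.706, 0.708, 0.0, 0.0]
contact_force: [0.4, 0.2, 0.3]
gripper_width: -0.0
[[-0.004  1.     0.001]
 [ 1.     0.004  0.   ]
 [ 0.     0.001 -1.   ]]
```

View pics/crop0.png

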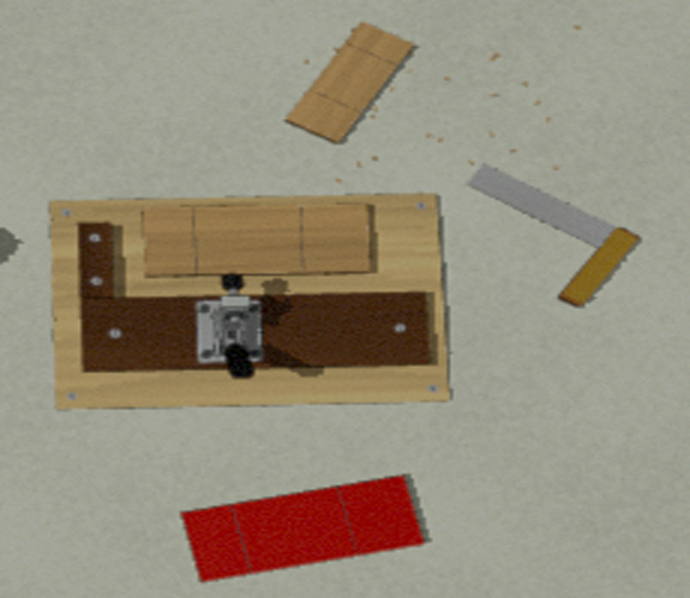

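The crop confirms it: the natural-coloured board at crop (258,240) sits on the jig beside the dark fence and clamp. The red board and the smaller loose board lie off the jig. Next I move above it for a wrist view.

```bash
python3 -m crank '[[0,-172,60,-60,0],[0,-172,60,-60,0],[0,-172,60,-60,0],[0,-172,60,-60,0],[0,-172,60,-60,0],[0,-172,60,-60,0]]'
python3 - <<'E'
from h import *
p,d,c=snap('wrist','w1'); print(c)
for n in ['blank','corner','clamp','grip','grip_end','cap','jig']:
    for r in robot.mark_of('wrist',n)[:3]: print(n,round(r['conf'],2),w(c,r['position']).round(4),proj(c,w(c,r['position'])).round())
E
```

```text
t: 3.1
eef_pos: [0.4771, -0.1011, 0.4133]
eef_rot: [0.707, 0.707, -0.0, 0.001]
contact_force: [-0.6, 0.3, -0.5]
gripper_width: 0.0002
{'K': array([[346.15272891,   0.        , 318.81270249],
       [  0.        , 346.15272891, 244.49120313],
       [  0.        ,   0.        ,   1.        ]]), 'eye': array([ 0.47740822, -0.02986709,  0.55478066]), 'rotation': array([[ 9.99999979e-01, -1.79361747e-04,  9.52452698e-05],
       [-1.45632261e-04, -9.60224430e-01, -2.79229338e-01],
       [ 1.41539897e-04,  2.79229319e-01, -9.60224436e-01]])}
blank 0.85 [ 8.289e-01 -2.182e-01  2.000e-04] [527. 260.]
blank 0.76 [ 0.309  -0.1517  0.0007] [216. 221.]
blank 0.66 [ 0.6359 -0.1236  0.0119] [419. 206.]
corner 0.75 [0.577  0.0066 0.0069] [386. 118.]
clamp 0.62 [ 0.5476 -0.0904  0.0482] [367. 187.]
grip 0.98 [ 0.494  -0.0929  0.1288] [332. 197.]
grip_end 0.6 [ 0.4743 -0.0967  0.1588] [316. 204.]
grip_end 0.33 [0.575  0.0072 0.0079] [384. 118.]
cap 0.77 [ 0.5899 -0.0925  0.0987] [404. 193.]
jig 0.82 [ 0.5508 -0.0973 -0.0035] [365. 188.]
```

View pics/w1.png

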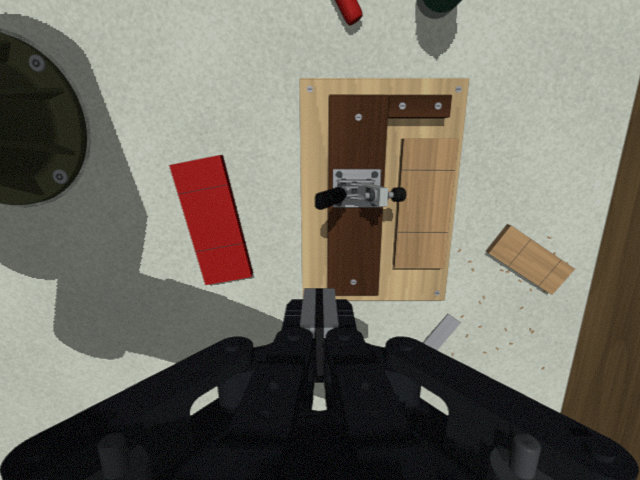

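The wrist view shows the jig upright. The fence is around (358,195), the stop (418,106), the blank (425,205), the grip (330,198) and the cap (399,194). Next I fit the poses from the depth cloud.

```bash
cat > fit.py <<'E'
from h import *
def cloud(p,d,c):
    K=np.array(c['K']); v,u=np.mgrid[:480,:640]
    P=np.stack([(u-K[0,2])/K[0,0]*d,(v-K[1,2])/K[1,1]*d,d],-1)@np.array(c['rotation']).T+np.array(c['eye'])
    P[d==0]=np.nan
    return P
def fit(p,d,c,box=((.43,.72),(-.32,.09))):
    P=cloud(p,d,c); x,y,z=P[...,0],P[...,1],P[...,2]
    inb=(x>box[0][0])&(x<box[0][1])&(y>box[1][0])&(y<box[1][1])
    hsv=cv2.cvtColor(p,cv2.COLOR_RGB2HSV)
    print('base z',np.nanmedian(z[inb&(z<.02)&(z>.006)]), 'bench', np.nanmedian(z[inb&(abs(z)<.005)]))
    dark=inb&(z>.026)&(z<.042)&(p.max(-1)<110)
    light=inb&(z>.024)&(z<.040)&(p.max(-1)>120)&(hsv[...,1]>60)
    out={}
    for n,m in [('dark',dark),('light',light)]:
        m=cv2.morphologyEx(m.astype(np.uint8),cv2.MORPH_OPEN,np.ones((3,3)))
        k,l,s,_=cv2.connectedComponentsWithStats(m); i=1+np.argmax(s[1:,4]); m=l==i
        q=P[m]; r=cv2.minAreaRect((q[:,:2]*1000).astype(np.float32))
        print(n,s[i],'z',np.median(q[:,2]).round(4),'rect',np.round(r[0],1),np.round(r[1],1),round(r[2],2)); print(cv2.boxPoints(r).round(1).tolist())
        out[n]=(m,q)
    return P,out
E
python3 - <<'E'
from fit import *
for f in ['w1','top0']:
    z=np.load(f'pics/{f}.npz'); c=dict(K=z['K'],eye=z['e'],rotation=z['R'])
    P,o=fit(z['p'],z['d'],c)
    im=z['p'].copy(); im[o['dark'][0]]=[0,0,255]; im[o['light'][0]]=[0,255,0]
    cv2.imwrite(f'pics/{f}_m.png',im[:,:,::-1])
    x=z['d'];
E
```

```text
base z 0.010861348272202809 bench -0.0011418729833366226
dark [ 328   95  124   94 5813] z 0.0349 rect [576.5 -28.9] [128.9 171.9] 89.97
[[490.5, -93.19999694824219], [662.4000244140625, -93.30000305175781], [662.5, 35.5], [490.6000061035156, 35.599998474121094]]
light [ 398  139   61   93 4742] z 0.0308 rect [639.5 -92. ] [137.8  80.5] 89.93
[[599.0999755859375, -160.8000030517578], [679.7000122070312, -160.89999389648438], [679.9000244140625, -23.200000762939453], [599.2999877929688, -23.100000381469727]]
base z 0.01365533005288233 bench 0.0014749874602035806
dark [317 244  39  38 797] z 0.0377 rect [539.3 -17.8] [100.3  98.5] 88.63
[[488.8999938964844, -66.80000305175781], [587.4000244140625, -69.0999984741211], [589.7999877929688, 31.100000381469727], [491.20001220703125, 33.5]]
light [ 338  209   75   30 2024] z 0.0341 rect [ 640.8 -125.2] [198.9  79.4] 88.73
[[598.9000244140625, -223.8000030517578], [678.2999877929688, -225.5], [682.7000122070312, -26.600000381469727], [603.2999877929688, -24.899999618530273]]
```

View pics/w1_m.png

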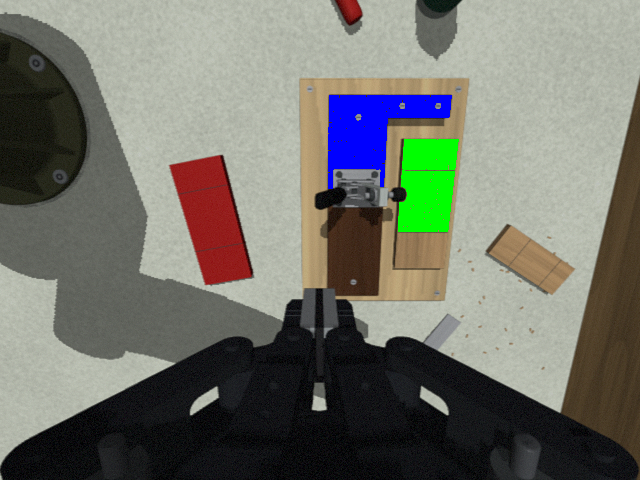

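```bash
cat > ortho.py <<'E'
from h import *
def ortho(p,c,z,x0=.42,x1=.74,y0=-.33,y1=.09,s=1000*1.4):
    xs=np.arange(x0,x1,1/s); ys=np.arange(y1,y0,-1/s)
    X,Y=np.meshgrid(xs,ys); Q=np.stack([X,Y,np.full_like(X,z)],-1)-np.array(c['eye'])
    q=Q@np.array(c['rotation']); K=np.array(c['K'])
    u=K[0,0]*q[...,0]/q[...,2]+K[0,2]; v=K[1,1]*q[...,1]/q[...,2]+K[1,2]
    return cv2.remap(p,u.astype(np.float32),v.astype(np.float32),cv2.INTER_LINEAR),xs,ys
E
python3 - <<'E'
from ortho import *
for f in ['w1','top0']:
    z=np.load(f'pics/{f}.npz'); c=dict(K=z['K'],eye=z['e'],rotation=z['R'])
    for h in (.012,.036,.032):
        o,xs,ys=ortho(z['p'],c,h)
        cv2.imwrite(f'pics/o_{f}_{int(h*1000)}.png',o[:,:,::-1])
    o,xs,ys=ortho(z['p'],c,.036)
    g=cv2.GaussianBlur(o.max(-1).astype(float),(0,0),1.5)
    def edges(line,co,th=105):
        s=line<th; i=np.where(s[1:]!=s[:-1])[0]
        return [round(1000*(co[k]+(co[k+1]-co[k])*(th-line[k])/(line[k+1]-line[k])),1) for k in i]
    for y in [.02,.0,-.02,-.04,-.06,-.14,-.16,-.18,-.2,-.22,-.24,-.26]:
        r=np.argmin(abs(ys-y)); print('y',y,edges(g[r],xs))
    for x in [.5,.51,.53,.56,.59,.60,.61,.62,.64,.65]:
        k=np.argmin(abs(xs-x)); print('x',x,edges(g[:,k],ys))
E
```

```text
y 0.02 [np.float64(490.8), np.float64(590.0), np.float64(597.6), np.float64(639.9), np.float64(647.5), np.float64(661.4)]
y 0.0 [np.float64(490.9), np.float64(623.3), np.float64(627.2), np.float64(653.1)]
y -0.02 [np.float64(490.8), np.float64(573.8)]
y -0.04 [np.float64(490.8), np.float64(573.6), np.float64(595.2), np.float64(598.9)]
y -0.06 [np.float64(490.4), np.float64(573.6), np.float64(595.0), np.float64(598.8)]
y -0.14 [np.float64(489.6), np.float64(587.9), np.float64(594.1), np.float64(598.0)]
y -0.16 [np.float64(480.5), np.float64(573.6), np.float64(593.9), np.float64(598.3)]
y -0.18 [np.float64(490.3), np.float64(573.3), np.float64(593.6), np.float64(597.7)]
y -0.2 [np.float64(490.3), np.float64(573.4), np.float64(594.0), np.float64(597.5)]
y -0.22 [np.float64(490.6), np.float64(573.5), np.float64(596.7), np.float64(597.6)]
y -0.24 [np.float64(490.5), np.float64(529.8), np.float64(535.3), np.float64(573.3)]
y -0.26 [np.float64(453.2), np.float64(573.3)]
x 0.5 [np.float64(35.8), np.float64(-64.9), np.float64(-91.4)]
x 0.51 [np.float64(35.8), np.float64(-65.0), np.float64(-69
[... 2388 characters left out ...]
loat64(33.1), np.float64(-5.1), np.float64(-50.6), np.float64(-55.0), np.float64(-61.3), np.float64(-82.5), np.float64(-88.4), np.float64(-111.4), np.float64(-184.1), np.float64(-186.6), np.float64(-197.9), np.float64(-203.8), np.float64(-287.4), np.float64(-289.6)]
x 0.61 [np.float64(33.7), np.float64(-6.5), np.float64(-225.7), np.float64(-227.4)]
x 0.62 [np.float64(33.3), np.float64(-6.1), np.float64(-223.7), np.float64(-229.3)]
x 0.64 [np.float64(88.4), np.float64(33.2), np.float64(-3.7), np.float64(-226.0), np.float64(-229.8), np.float64(-287.5), np.float64(-288.3)]
x 0.65 [np.float64(33.1), np.float64(-4.9), np.float64(-226.0), np.float64(-228.4), np.float64(-287.7), np.float64(-289.0)]
```

View pics/o_w1_36.png

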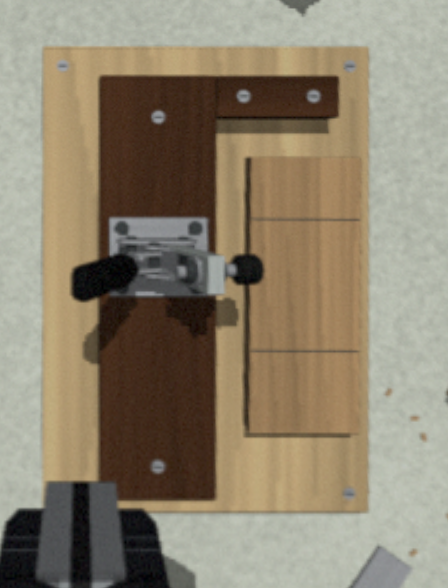

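The jig is at about (0.548, -0.0955) with yaw near 0. The blank's centre is near (0.640, -0.124), almost square to the fence. Tool x is world +y, tool y is world +x, and tool z points down. Next I go to the blank's far side.

```bash
python3 -m crank '[[0,-20,247,110,0],[0,-20,247,110,0],[0,-20,247,110,0],[0,-20,247,110,0],[0,-20,247,110,0],[0,-20,247,110,0],[0,-20,247,110,0],[0,-20,247,110,0],[0,-20,247,110,0],[0,-20,247,110,0]]'
python3 -m crank '[[0,0,0,283,0],[0,0,0,283,0],[0,0,0,283,0],[0,0,0,283,0],[0,0,0,283,0],[0,0,0,283,0],[0,0,0,283,0],[0,0,0,283,0],[0,0,0,283,0],[0,0,0,283,0]]'
python3 - <<'E'
from h import *
snap('wrist','w2');snap('side','s2')
E
```

```text
t: 4.33
eef_pos: [0.7229, -0.1159, 0.3035]
eef_rot: [0.705, 0.709, 0.0, 0.0]
contact_force: [1.1, -0.4, 0.4]
gripper_width: -0.0002
t: 5.17
eef_pos: [0.7247, -0.1167, 0.024]
eef_rot: [0.706, 0.709, 0.001, 0.002]
contact_force: [0.9, 0.1, 1.3]
gripper_width: 0.0
```

View pics/w2.png

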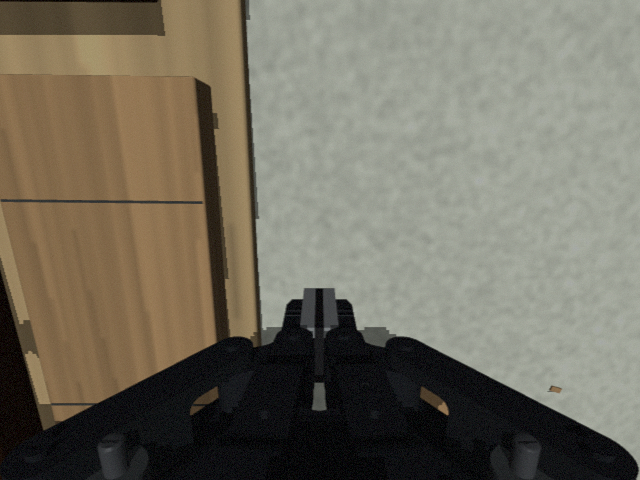

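View pics/s2.png

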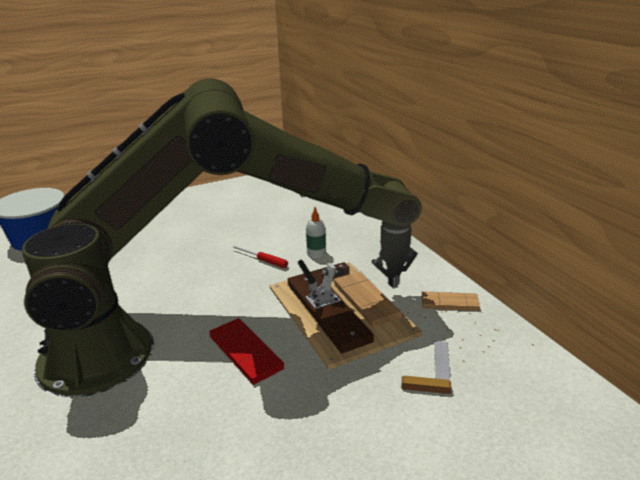

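```bash
python3 -m crank '[[0,0,-8,0,0],[0,0,-16,0,0],[0,0,-24,0,0],[0,0,-28,0,0],[0,0,-32,0,0],[0,0,-36,0,0],[0,0,-40,0,0],[0,0,-44,0,0],[0,0,-47,0,0],[0,0,-50,0,0],[0,0,-50,0,0]]'
python3 - <<'E'
from h import *
snap('wrist','w3')
print(robot.observe()['contact_force'])
E
```

```text
t: 6.18
eef_pos: [0.6744, -0.1167, 0.0215]
eef_rot: [0.706, 0.709, 0.001, 0.002]
contact_force: [3.5, -0.1, 5.9]
gripper_width: 0.0
[4.20259839 0.58006607 6.51954789]
```

View pics/w3.png

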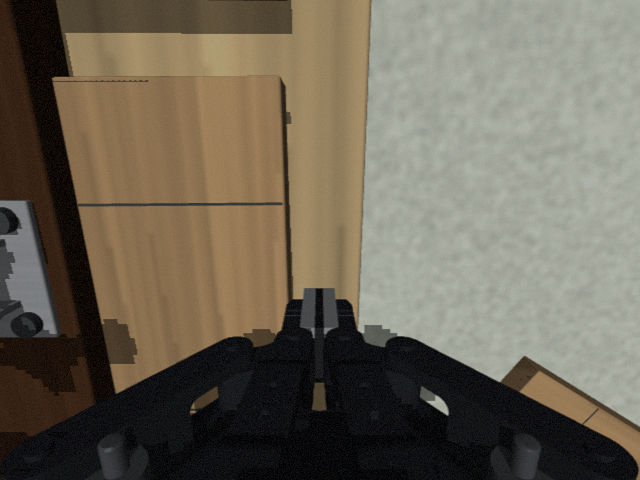

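```bash
python3 -m crank '[[0,0,0,-2,0],[0,0,0,-3,0],[0,0,0,-3,0]]'
python3 - <<'E'
from h import *
print(robot.observe()['contact_force'])
E
```

```text
t: 6.48
eef_pos: [0.6733, -0.1166, 0.0228]
eef_rot: [0.706, 0.709, -0.0, -0.0]
contact_force: [1.9, -0.7, 1.9]
gripper_width: 0.0001
[ 1.88407823 -0.71742256  1.94197852]
```

```bash
python3 -m crank '[[0,0,-2,0,0],[0,0,-4,0,0],[0,0,-6,0,0],[0,0,-6,0,0]]'
python3 -m crank '[[0,0,-2,0,0],[0,0,-4,0,0],[0,0,-4,0,0]]'
python3 - <<'E'
from h import *
snap('wrist','w4')
print(robot.observe()['contact_force'])
E
```

```text
t: 6.82
eef_pos: [0.6672, -0.1169, 0.0229]
eef_rot: [0.706, 0.709, 0.0, 0.0]
contact_force: [3.5, -2.0, 1.5]
gripper_width: -0.0001
t: 7.07
eef_pos: [0.6664, -0.1169, 0.0245]
eef_rot: [0.706, 0.709, 0.003, 0.004]
contact_force: [24.1, -0.9, -0.2]
gripper_width: -0.0004
[ 2.26688127e+01 -2.20431512e+00 -1.43144612e-02]
```

View pics/w4.png

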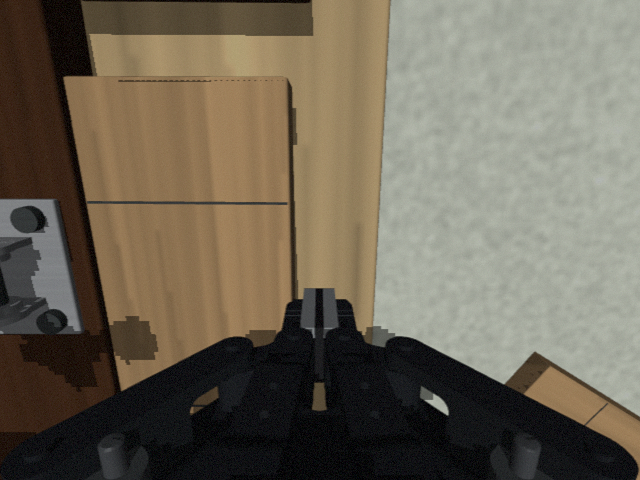

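The blank's long side is against the fence (22 N, dark fence edge along its left side). Now I go round to the -y end.

```bash
python3 -m crank '[[0,0,14,0,0],[0,0,14,-30,0],[0,0,14,-70,0],[0,-30,0,-90,0],[0,-70,-20,-90,0],[0,-110,-44,-90,0],[0,-148,-44,-90,0],[0,-148,-44,-90,0],[0,-148,-44,-50,0],[0,-148,-44,-10,0],[0,-148,-44,-1,0],[0,-148,-44,-1,0]]'
python3 - <<'E'
from h import *
snap('wrist','w5')
E
```

```text
t: 8.12
eef_pos: [0.618, -0.2638, 0.0202]
eef_rot: [0.706, 0.709, -0.001, -0.003]
contact_force: [-0.1, -0.2, 0.1]
gripper_width: -0.0001
```

View pics/w5.png

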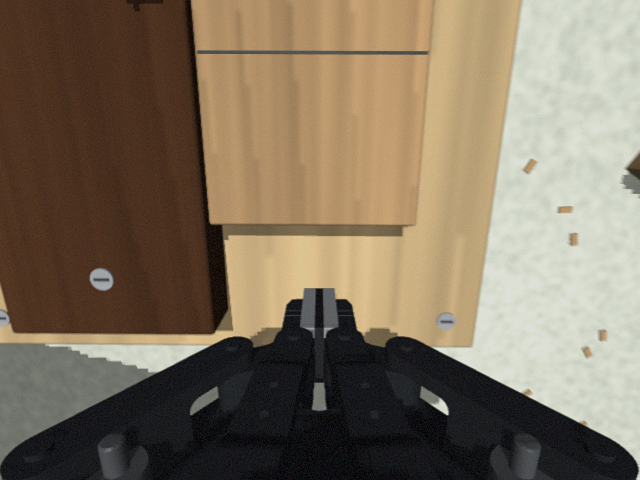

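```bash
python3 -m crank '[[0,8,0,-1,0],[0,16,0,-1,0],[0,22,0,-1,0],[0,26,0,-1,0],[0,30,0,-1,0],[0,34,0,-1,0],[0,38,0,-1,0],[0,42,0,-1,0],[0,46,0,-1,0],[0,49,0,-1,0],[0,49,0,-1,0]]'
python3 -m crank '[[0,2,0,0,0],[0,4,0,0,0],[0,4,0,0,0]]'
python3 - <<'E'
from h import *
snap('wrist','w6')
E
```

```text
t: 9.08
eef_pos: [0.6197, -0.2152, 0.0246]
eef_rot: [0.705, 0.709, 0.0, -0.0]
contact_force: [-0.6, -0.2, 0.7]
gripper_width: 0.0001
t: 9.33
eef_pos: [0.6196, -0.2115, 0.0245]
eef_rot: [0.706, 0.709, -0.0, -0.0]
contact_force: [0.8, -0.9, -0.1]
gripper_width: 0.0001
```

View pics/w6.png

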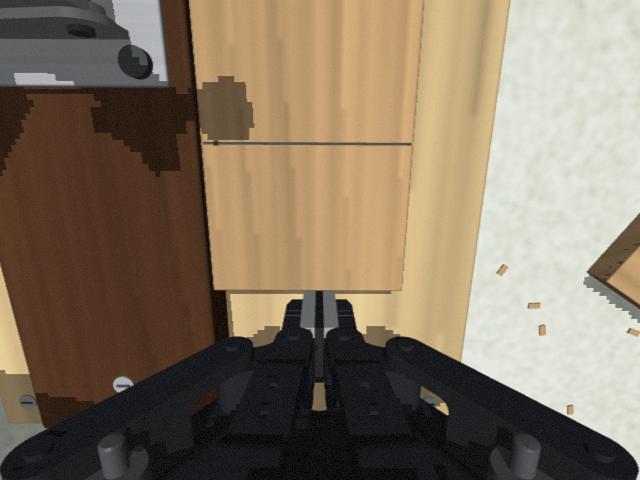

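```bash
python3 -m crank '[[0,3,0,0,0],[0,6,0,0,0],[0,9,0,0,0],[0,12,0,0,0],[0,14,0,0,0],[0,14,0,0,0]]'
python3 -m crank '[[0,2,0,0,0],[0,4,0,0,0],[0,4,0,0,0]]'
python3 - <<'E'
from h import *
snap('wrist','w7'); snap('top','t7')
E
```

```text
t: 9.88
eef_pos: [0.6198, -0.2044, 0.026]
eef_rot: [0.706, 0.708, -0.002, 0.005]
contact_force: [-1.2, -45.8, -0.5]
gripper_width: -0.0003
t: 10.13
eef_pos: [0.6199, -0.204, 0.0269]
eef_rot: [0.707, 0.707, -0.003, 0.007]
contact_force: [-2.3, -67.4, 0.3]
gripper_width: 0.0002
```

View pics/w7.png

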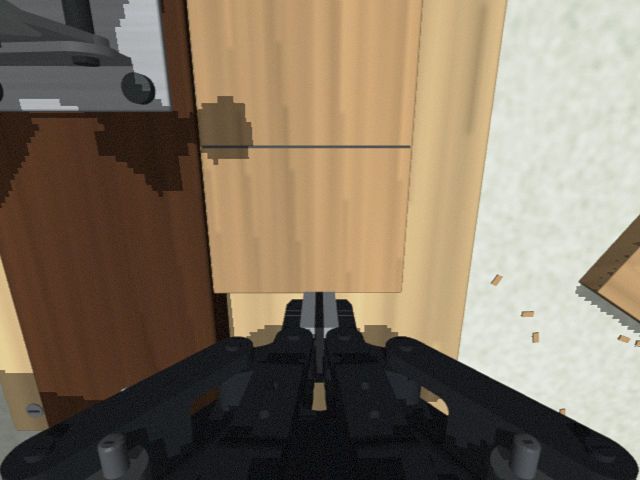

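The blank has reached the stop, with a rather high force of 67 N. I back off and re-seat it lightly against the fence.

```bash
python3 -m crank '[[0,-8,0,0,0],[0,-20,0,0,0],[0,-20,0,-30,0],[0,-20,10,-70,0],[0,0,40,-90,0],[0,40,70,-90,0],[0,78,70,-90,0],[0,90,70,-90,0],[0,90,70,-50,0],[0,90,70,-12,0],[0,90,70,0,0],[0,90,70,4,0]]'
python3 -m crank '[[0,0,-5,0,0],[0,0,-9,0,0],[0,0,-12,0,0],[0,0,-14,0,0],[0,0,-16,0,0],[0,0,-18,0,0],[0,0,-18,0,0]]'
```

```text
t: 11.23
eef_pos: [0.6875, -0.103, 0.0173]
eef_rot: [0.706, 0.709, -0.002, -0.003]
contact_force: [0.1, -0.1, -1.0]
gripper_width: -0.0004
t: 11.82
eef_pos: [0.6711, -0.1037, 0.0211]
eef_rot: [0.706, 0.709, 0.0, 0.0]
contact_force: [-0.0, -0.4, -1.2]
gripper_width: 0.0001
```

```bash
python3 -m crank '[[0,0,-2,0,0],[0,0,-3,0,0],[0,0,-3,0,0]]'
python3 -m crank '[[0,0,-1,0,0],[0,0,-1.5,0,0],[0,0,-1.5,0,0]]'
```

```text
t: 12.07
eef_pos: [0.6683, -0.1036, 0.0207]
eef_rot: [0.706, 0.709, 0.0, 0.0]
contact_force: [0.5, -0.6, -0.0]
gripper_width: 0.0
t: 12.32
eef_pos: [0.6679, -0.1036, 0.0213]
eef_rot: [0.706, 0.709, 0.001, 0.001]
contact_force: [7.0, -0.0, -1.2]
gripper_width: -0.0001
```

```bash
python3 -m crank '[[0,0,-1,0,0],[0,0,-1.5,0,0],[0,0,-1.5,0,0]]'
python3 -m crank '[[0,0,-1,0,0],[0,0,-1,0,0],[0,0,-1,0,0]]'
python3 -m crank '[[0,0,10,0,0],[0,0,24,-5,0],[0,0,24,-60,0],[0,0,24,-110,0],[0,0,4,-160,0],[0,0,-36,-200,0],[0,0,-76,-240,0],[0,0,-96,-280,0],[0,0,-96,-310,0],[0,0,-96,-310,0],[0,0,-96,-310,0],[0,0,-96,-310,0]]'
python3 - <<'E'
from h import *
snap('wrist','w8'); snap('top','t8')
E
```

```text
t: 12.57
eef_pos: [0.6676, -0.1037, 0.0221]
eef_rot: [0.706, 0.709, 0.002, 0.003]
contact_force: [15.1, 0.1, -1.9]
gripper_width: 0.0001
t: 12.82
eef_pos: [0.6674, -0.1037, 0.0226]
eef_rot: [0.706, 0.709, 0.003, 0.004]
contact_force: [20.6, 0.8, 0.3]
gripper_width: -0.0002
t: 13.82
eef_pos: [0.5681, -0.1042, 0.334]
eef_rot: [0.706, 0.709, 0.001, 0.002]
contact_force: [0.3, 0.3, 0.2]
gripper_width: -0.0003
```

View pics/w8.png

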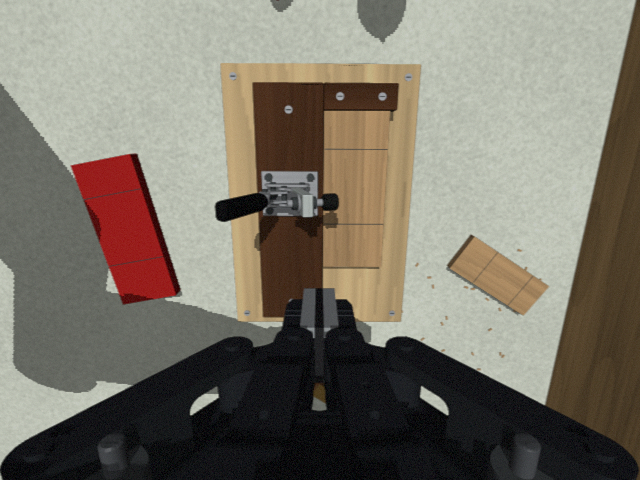

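Run:
```python
from ortho import *
z=np.load('pics/w8.npz'); c=dict(K=z['K'],eye=z['e'],rotation=z['R'])
o,xs,ys=ortho(z['p'],c,.032,x0=.555,x1=.675,y0=-.215,y1=.03,s=2400)
cv2.imwrite('pics/o8.png',o[:,:,::-1])
P=None
from fit import fit
```

```text
(no output)
```

View pics/o8.png

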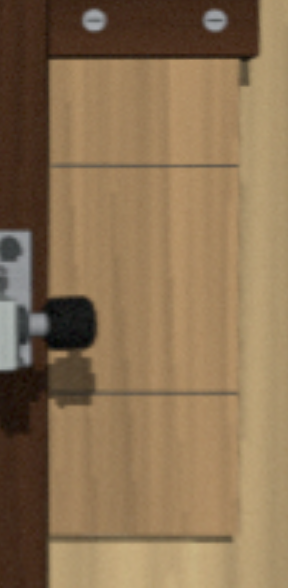

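There's no visible gap at the fence or the stop, and the blank is square. Next is the handle: I enter the V from above on the grip's upper (+x) face.

```bash
python3 -m crank '[[0,10,-35,0,0],[0,10,-54,20,0],[0,10,-54,60,0],[0,10,-54,90,0],[0,10,-54,120,0],[0,10,-54,145,0],[0,10,-54,160,0],[0,10,-54,170,0],[0,10,-54,170,0]]'
python3 - <<'E'
from h import *
snap('wrist','w9');p,d,c=snap('side','s9'); cv2.imwrite('pics/s9c.png',cv2.resize(p[180:360,220:420,::-1],None,fx=3,fy=3))
E
```

```text
t: 14.67
eef_pos: [0.5131, -0.0939, 0.1574]
eef_rot: [0.706, 0.709, -0.001, -0.002]
contact_force: [0.2, -0.6, -0.4]
gripper_width: 0.0003
```

View pics/w9.png

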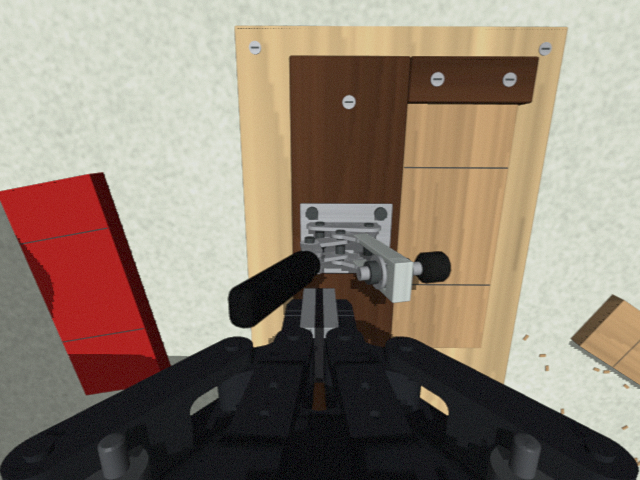

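View pics/s9c.png

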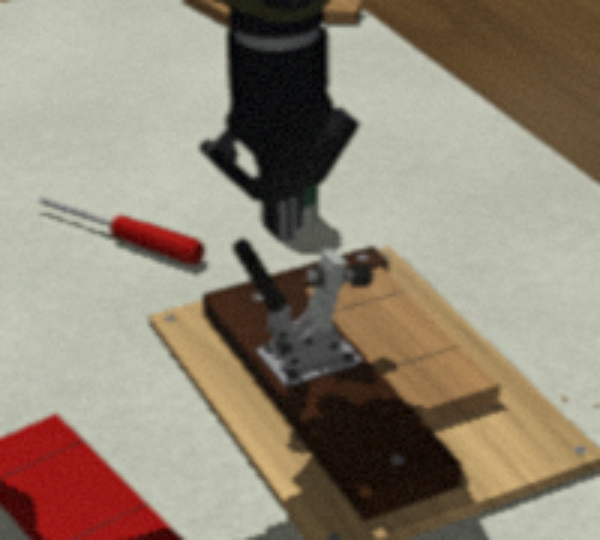

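Run:
```python
from h import *
c=cal('wrist')
for n in ['grip','grip_end','handle']:
    for r in robot.mark_of('wrist',n)[:2]: print(n,round(r['conf'],2),w(c,r['position']).round(4),proj(c,w(c,r['position'])).round())
for x in [.507,.52]:
    for y in [-.083,-.094,-.105]: print(x,y,proj(c,[x,y,.157]))
from fit import cloud
z=np.load('pics/w9.npz'); P=cloud(z['p'],z['d'],c)
m=(P[...,2]>.10)&(P[...,2]<.175)&(P[...,0]<.508)&(P[...,0]>.46)&(z['p'].max(-1)<60)
m[:, 300:]=False; m[335:]=False
q=P[m]; print(len(q),q.min(0),q.max(0))
for lo in (.12,.13,.14,.15,.16):
    k=q[(q[:,2]>lo)&(q[:,2]<lo+.01)]; 
    if len(k): print(lo,len(k),np.percentile(k,[2,98],axis=0).round(4).tolist())
```

```text
grip_end 0.86 [ 0.4736 -0.0948  0.1609] [228. 310.]Traceback (most recent call last):
  File "<stdin>", line 4, in <module>
ValueError: it knows: blank, cap, clamp, corner, glue, grip, grip_end, jig, screwdriver, square
```

```bash
python3 -m crank '[[0,0,0,3,0],[0,0,-4,4,0],[0,0,-8,4,0],[0,0,-12,5,0],[0,0,-16,6,0],[0,0,-20,7,0],[0,0,-24,9,0],[0,0,-24,9,0]]'
python3 - <<'E'
from h import *
snap('wrist','w10');p,d,c=snap('side','s10'); cv2.imwrite('pics/s10c.png',cv2.resize(p[180:360,220:420,::-1],None,fx=3,fy=3))
E
```

```text
t: 15.53
eef_pos: [0.4895, -0.0944, 0.1515]
eef_rot: [0.706, 0.709, -0.0, -0.0]
contact_force: [-0.2, -0.1, -0.3]
gripper_width: 0.0003
```

View pics/w10.png

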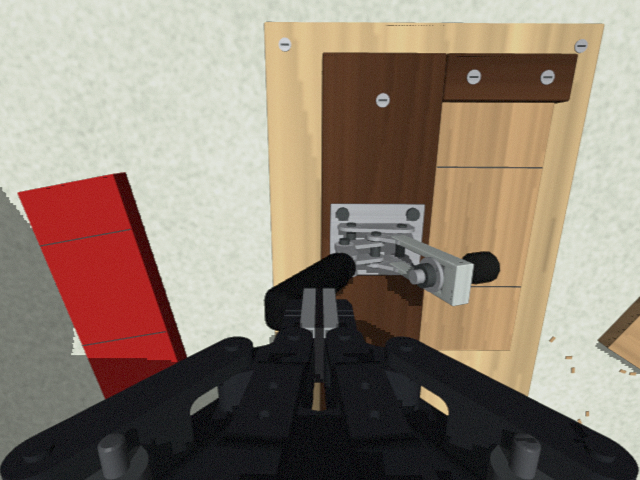

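View pics/s10c.png

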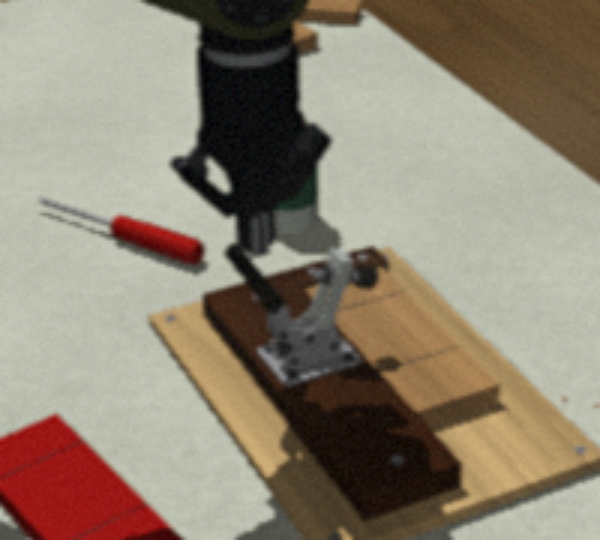

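```bash
python3 -m crank '[[0,0,-3,2,0],[0,0,-6,5,0],[0,0,-9,9,0],[0,0,-11,13,0],[0,0,-13,16,0],[0,0,-14,19,0],[0,0,-15,22,0],[0,0,-15,22,0]]'
python3 - <<'E'
from h import *
snap('wrist','w11');p,d,c=snap('side','s11'); cv2.imwrite('pics/s11c.png',cv2.resize(p[180:360,220:420,::-1],None,fx=3,fy=3))
E
```

```text
t: 16.3
eef_pos: [0.4747, -0.0943, 0.1288]
eef_rot: [0.706, 0.709, -0.0, -0.001]
contact_force: [0.5, 0.5, 0.0]
gripper_width: 0.0002
```

View pics/w11.png

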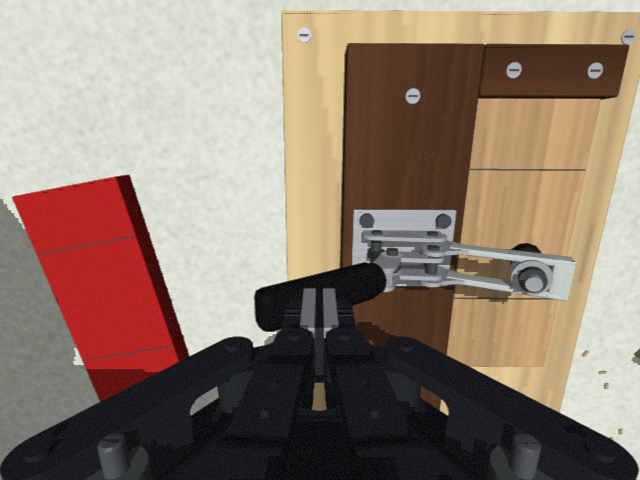

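View pics/s11c.png

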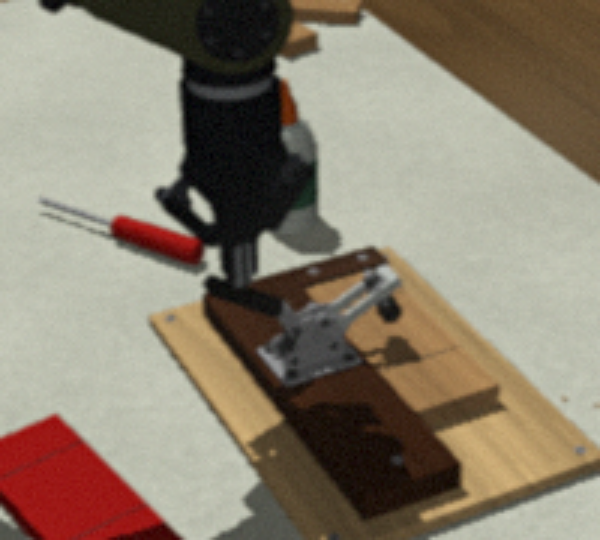

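```bash
python3 -m crank '[[0,1,0,3,0],[0,1,-1,6,0],[0,1,-1,9,0],[0,1,-2,12,0],[0,1,-2,15,0],[0,1,-3,18,0],[0,1,-3,18,0]]'
python3 -m crank '[[0,0,-1,3,0],[0,0,-1,6,0],[0,0,-2,9,0],[0,0,-2,12,0],[0,0,-2,12,0]]'
python3 - <<'E'
from h import *
snap('wrist','w12');p,d,c=snap('side','s12'); cv2.imwrite('pics/s12c.png',cv2.resize(p[180:360,220:420,::-1],None,fx=3,fy=3))
E
```

```text
t: 16.98
eef_pos: [0.472, -0.0934, 0.1111]
eef_rot: [0.706, 0.709, -0.0, -0.0]
contact_force: [3.4, -0.3, 2.0]
gripper_width: 0.0001
t: 17.4
eef_pos: [0.4699, -0.0934, 0.0994]
eef_rot: [0.706, 0.709, -0.0, -0.0]
contact_force: [-0.1, 0.7, 7.1]
gripper_width: -0.0006
```

View pics/s12c.png

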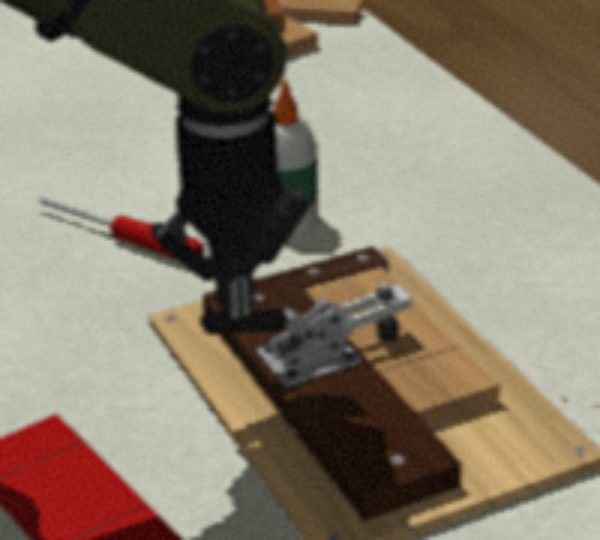

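```bash
python3 -m crank '[[0,0,-1,3,0],[0,0,-1,6,0],[0,0,-2,9,0],[0,0,-2,12,0],[0,0,-3,15,0],[0,0,-3,18,0],[0,0,-3,20,0],[0,0,-3,22,0],[0,0,-3,22,0]]'
python3 -m crank '[[0,0,0,1.5,0],[0,0,0,2.5,0],[0,0,0,2.5,0]]'
python3 - <<'E'
from h import *
snap('wrist','w13');p,d,c=snap('side','s13'); cv2.imwrite('pics/s13c.png',cv2.resize(p[180:360,220:420,::-1],None,fx=3,fy=3))
E
```

```text
t: 18.25
eef_pos: [0.467, -0.0934, 0.0772]
eef_rot: [0.706, 0.709, -0.0, -0.0]
contact_force: [-0.1, 0.3, 0.9]
gripper_width: -0.0002
t: 18.5
eef_pos: [0.4672, -0.0934, 0.075]
eef_rot: [0.706, 0.709, -0.0, -0.0]
contact_force: [-0.5, 0.2, -0.4]
gripper_width: -0.0002
```

View pics/s13c.png

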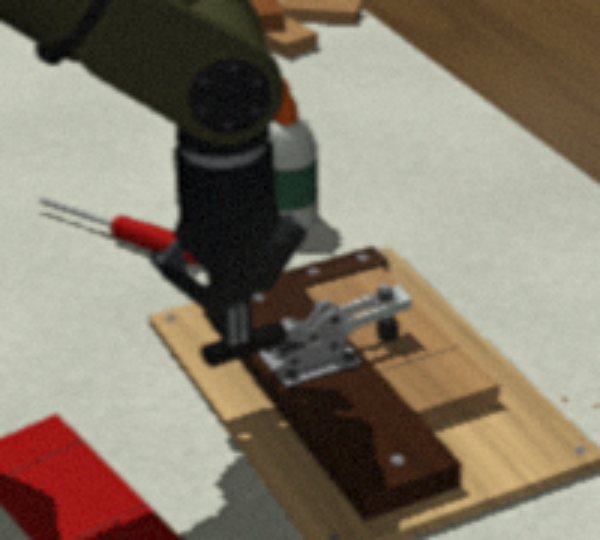

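```bash
python3 -m crank '[[0,0,0,1,0],[0,0,0,2,0],[0,0,0,2,0]]'
python3 -m crank '[[0,0,0,1,0],[0,0,0,2,0],[0,0,0,2,0]]'
```

```text
t: 18.85
eef_pos: [0.4674, -0.0935, 0.0736]
eef_rot: [0.706, 0.709, 0.0, 0.0]
contact_force: [-3.7, 0.2, 9.9]
gripper_width: -0.0002
t: 19.1
eef_pos: [0.4675, -0.0936, 0.0724]
eef_rot: [0.706, 0.709, 0.0, 0.0]
contact_force: [-9.6, 0.5, 23.6]
gripper_width: 0.0
```

Firm stop reached: 24 N with little movement. Now I retreat upward and check.

```bash
python3 -m crank '[[0,0,0,-20,0],[0,0,0,-60,0],[0,0,0,-100,0],[0,0,0,-140,0],[0,0,0,-180,0],[0,0,0,-220,0],[0,0,0,-260,0],[0,0,0,-260,0],[0,0,0,-260,0]]'
python3 - <<'E'
from ortho import *
p,d,c=snap('wrist','w14');p2,d2,c2=snap('side','s14'); cv2.imwrite('pics/s14c.png',cv2.resize(p2[200:360,220:420,::-1],None,fx=3.7,fy=3.7))
o,xs,ys=ortho(p,c,.032,x0=.42,x1=.675,y0=-.215,y1=.03,s=2400)
cv2.imwrite('pics/o14.png',o[:,:,::-1])
for cam,cc in (('wrist',c),('side',c2)):
  for n in ['grip','grip_end','cap','blank','glue','screwdriver','square']:
    for r in robot.mark_of(cam,n)[:3]: print(cam,n,round(r['conf'],2),w(cc,r['position']).round(4))
E
```

```text
t: 19.85
eef_pos: [0.4676, -0.0936, 0.333]
eef_rot: [0.706, 0.709, 0.001, 0.002]
contact_force: [0.0, 0.4, -0.9]
gripper_width: -0.0001
wrist grip 0.95 [ 0.477  -0.0927  0.067 ]
wrist grip_end 0.74 [ 0.6064 -0.097   0.0295]
wrist grip_end 0.56 [ 0.4399 -0.0968  0.0617]
wrist cap 0.61 [ 0.6134 -0.0954  0.01  ]
wrist cap 0.6 [ 0.6043 -0.0939  0.0316]
wrist blank 0.97 [ 8.306e-01 -2.184e-01  5.000e-04]
wrist blank 0.94 [ 0.3052 -0.1477  0.0032]
wrist blank 0.66 [ 0.6112 -0.0982  0.0134]
side grip_end 0.58 [ 0.4403 -0.0944  0.0659]
side cap 0.59 [ 0.6157 -0.0958  0.0129]
side cap 0.55 [ 0.6046 -0.1     0.0292]
side blank 0.88 [ 8.294e-01 -2.192e-01  1.000e-04]
side blank 0.63 [ 0.619  -0.095   0.0138]
side blank 0.59 [ 0.3072 -0.1543 -0.0034]
side glue 0.9 [0.6424 0.1656 0.0038]
side glue 0.73 [ 0.6057 -0.4305  0.0008]
side screwdriver 0.9 [ 4.771e-01  2.184e-01 -3.000e-04]
side square 0.57 [ 0.605  -0.4341  0.0022]
```

View pics/o14.png

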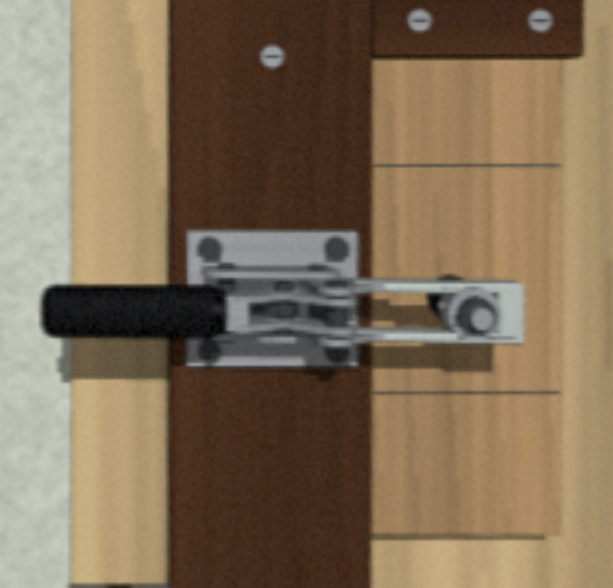

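View pics/s14c.png

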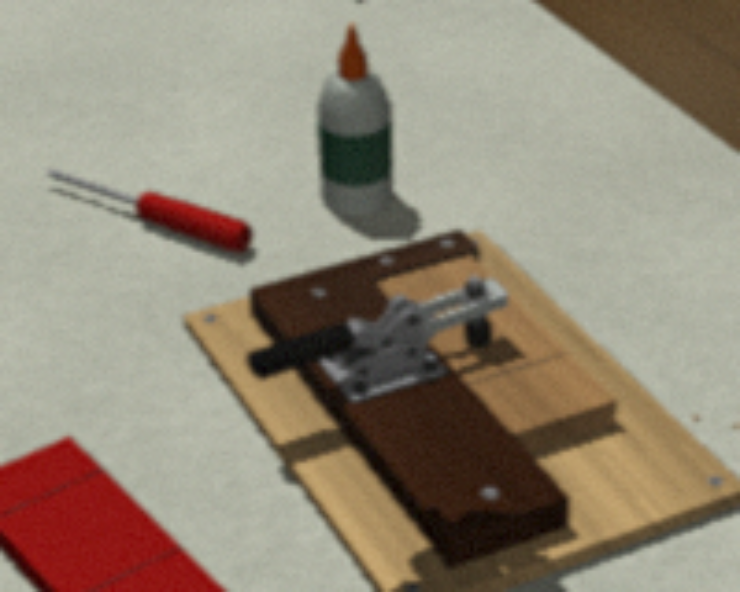

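The handle is level, with the grip end near (0.440, -0.095, 0.065). The cap presses on the blank, and the blank is still snug at the fence and stop. The bystanders look undisturbed and the hand is 330 mm up and clear, so I hand in.

```bash
python3 -c "
from cell import robot
print(robot.job_done())"
```

```text
the job is handed in; nothing more can be done
None
```

The blank is seated in the jig corner and the toggle clamp is locked down on it. I handed the job in at about 20 s, with the hand raised clear.

- **Seating the blank:** with closed fingers I pushed the natural-coloured board on the jig against the fence, then against the stop, then lightly against the fence again. The rectified wrist picture shows no visible gap at either face.
- **Locking the clamp:** I pushed the grip over and down. The resistance rose to about 7 N, then vanished as the handle snapped past its dead point. An extra press to 24 N met a hard stop. The last pictures show the grip level, the cap on the blank and the blank unmoved.
- **Bystanders:** I touched none of them. The glue bottle and screwdriver show in place in the last close view. The try square I checked only by the detector, which still finds it near (0.605, -0.434).

**Checks that were off:**
- The push against the stop reached 67 N at the wrist, under the 120 N limit but more than I intended.
- The two pushes against the fence ended 1 mm apart (finger at x 0.6664 and 0.6674). That is about the limit of what the pictures resolve, so the snug fit is confirmed only to about 1 mm.
- The networks gave a few false readings, such as a second grip end at the cap. I disregarded these.

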